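Close up the light-tight test box on the optical table

ROBOT

A 6-joint arm with a two-finger parallel gripper is mounted at the origin on the work surface. World frame = base frame: x ahead of the robot, y to its left, z up, the work surface at z = 0. Lengths are in mm, angles in rad, forces in N, time in s.
With the tool pointing down it reaches from about 350 to 850 mm from the base axis. Payload 8.1 kg.
Tool frame: the origin (TCP) lies at the very end of the fingers, on their centre line; the grasp point (between the pads) lies ctrl.grip_point_offset behind it (ctrl.grip_point_offset is the distance from the TCP to the grasp point, in mm); z points along the fingers, y is the line along which they close (so a half turn about z gives the same grasp; the last joint's range is limited). The gripper opens to 85 mm and grips with 20 to 120 N. Pads are 22 mm wide; open, the fingers measure 114 mm over their backs; the gripper's body (76 mm by 85 mm) begins 54 mm behind the grasp point. The pads swing forward as they close: fully open they stand 13 mm farther back than shut.
Start: joints at [1.096, 0.13, 1.488, -0, 1.523, -0.085], TCP at [227.981, 555.004, 231.292] pointing down, gripper open.
Joint ranges: [-2.96, 2.96], [-0.89, 2.26], [0.02, 2.5], [-1.34, 4.48], [0, 2.73], [-2.66, 2.66]. Speed limits (rad/s): [2.39, 2.39, 2.79, 3.14, 3.14, 3.14].

INTERFACE

Orientations are given as a 3x3 rotation matrix whose columns are the frame's x, y, z axes.
In Python, from workcell import ctrl gives the robot as it stands.
- The arm moves only by the shell command python3 -m crank 'ROWS' [OPENING] [FORCE]. ROWS is JSON, a list that holds one entry, the list of rows, each a list of 6 numbers: the shift along the world's x, y, z in cm, then the turn, a rotation vector about the world's x, y, z in rad. A call has 1 to 10 rows; each row is the pose to reach, as a shift and turn from the pose commanded when the call began; what a row does not reach only later rows make up. A row lasts 1/8 s, in which the tool goes at most 62.5 mm and 10.7 degrees, less where a joint would pass 70% of its speed; a pose out of reach is approached as far as the arm can. A call with a gripper value outside its range is refused whole. OPENING is the gripper's target within -1 to 1 (shut at 1, half-way at 0, fully open at -1), set as the call begins (- or left out, the last holds). The fingers move at their own pace and stop on an object; FORCE is the grip in N (left out, the last holds). Time passes only in rows, so rows that repeat a pose let the fingers close. It gives the time, the measured TCP pose, the force, the opening and the grip force at its end, in the units of the state.
- ctrl.sense(): the state, without advancing time (a new reading comes with each control period).
- ctrl.capture(name): name is "scene" or "side" or "wrist"; returns a dict with "image" (400x640x3 uint8, red, green, blue), "intrinsics" (3x3 intrinsics, pixels), "R" (3x3) and "t" (3): a world point X has camera coordinates R X + t. Camera axes: x right, y down, z forward; pixel columns grow to the right and rows downward; lengths in mm; the calibration is good to about 2 mm. A picture is of the moment at which its call begins. There is no depth.
- ctrl.hand_in(): hands the job in; it is judged then, once.
The state is a dict: "time_s": time; "q": joint angles; "qvel": joint speeds; "tau": joint torques, N m; "eef_pos": TCP position; "tcp_rot": TCP orientation; "contact_force": force on the tool from outside, world axes, zero at the start; "torque": the same for the moment, N m; "finger_gap": finger opening in mm; "grasp_force": force on a finger pad.
Only numpy, scipy, OpenCV 4.12 (cv2) and the standard library are available. Lean on these libraries where they do the work, as an engineer would, in place of code of your own. Each camera call takes 0.05 s, during which the arm holds its last target. There are 200 camera calls.

TASK

The grey lid of the black test box is propped open by a locked two-link stay on the box's left side. Break the stay by pushing its red knuckle pin away from the robot, then lower the lid gently until it is fully shut, without letting it drop; finally slide the yellow-knobbed catch all the way in over the lid. Leave the things lying around the box where they are.

Things in the scene. Friction and masses are not known exactly. Their poses are not given: they have to be found in the camera images.
- enclosure: black open box fixed to the table, 200 (x) x 220 (y) x 80 mm high; origin: centre of its underside; +x from its front to its hinged rear, +y to its left (stay side), z up; yaw within about 0.3 rad. On its right wall a ledge for the catch: x -60 to 0 mm, out to y -171 mm, top at z 89 mm.
- lid (a joint): lid angle, rad: 0 shut, 1.22 at the start. Grey plate 200 x 220 x 8 mm, about 0.55 kg, underside level with the rim when shut. With the stay broken, hinge friction holds it only while steep (above 1.1 rad); lower, at the latest near 0.7 rad, it falls and slams unless supported all the way down.
- lid_hinge (a point): middle of the lid's hinge line, on the box's rear top edge (box x 100, y 0, z 80 mm). Axis along the box's y; the lid swings up and away from the robot.
- lid_handle (a point): middle of the lid's handle, a round steel bar 12 mm thick, 128 mm long along the box's y, in the lid's plane 45 mm beyond its front edge (245 mm from the hinge, 4 mm above the lid's underside), on two arms 12 mm wide, 58 mm either side of the middle. Topmost when the lid is up; when shut, 39 mm clear in front of the box, nothing under it.
- knuckle_pin (a point): on the axis of the red pin (12 mm thick, 58 mm long along the box's y) that sticks out to the left of the stay's knuckle, 15 mm from its free end, 59 mm outside the lid's side edge. Locked, the knuckle is 5 mm past straight on the robot's side; pushing the lid cannot fold it. Pushed along box +x (a few N, 20 to 30 mm) it folds towards the hinge. Lid shut: pin at z 65 mm beside the box.
- knuckle (a joint): angle between the stay's two 82 mm steel links, rad: 2.89 locked against its stop (start), 2.77 straight, falling as it folds, 0 when the lid is shut. Clearly broken below 2.47.
- catch (a joint): travel of the catch, m: 0 to 0.006 at the start (drawn back), 0.026 fully in, its steel plate then about 20 mm over the lid's right edge. Friction about 1.5 N; stays where left. Keep it drawn back until the lid is shut.
- catch_knob (a point): on the axis of the catch's upright yellow knob, 16 mm thick, 26 mm high; 13 mm above its foot and below its top. It stands on a steel plate 30 x 50 x 6 mm that slides along the box's y on the right-hand ledge; push it to the box's +y, over the lid.
- power_meter: bystander: blue meter, 70 x 110 x 42 mm (knob to 50 mm high), origin under its centre.
- jar: bystander: white jar, 52 mm across, 62 mm high, origin under its centre.
- lens_mount: bystander: dark steel lens post, foot 56 mm across, 66 mm high, origin under its centre.
- driver: bystander: orange-handled screwdriver, about 160 mm long, lying; origin under its middle, x along it.

How it is judged:
By the outcome, as a careful person would: the job done as asked, in the order asked, and still so for the second after the job is handed in, with the robot touching nothing.
It also fails if it takes over 64 s, if anything falls off the work surface, if the arm or the gripper's body presses on something with over 40 N, if the wrist force passes 120 N, or if a joint passes its speed limit or range.

## Working session

There is one attempt and no reset: what is moved stays moved. The work goes in short steps, Python scripts to look and compute and a shell command to move; the robot and the scene stay as the last step left them, time stands still between calls to the robot, and variables do not carry over. Pictures are saved under pics/ and viewed, at most 13 in all, crops included, and the job is handed in when it is done.

```bash
mkdir -p pics; ls
python3 - <<'E'
from workcell import ctrl
import cv2,json
s=ctrl.sense();print(s,ctrl.grip_point_offset)
for n in ("scene","side"):
    c=ctrl.capture(n);cv2.imwrite(f"pics/{n}0.png",c["image"][:,:,::-1])
    print(n,c["intrinsics"],c["R"],c["t"])
E
```

```text
pics
{'time_s': 0.0, 'q': array([ 1.09561027e+00,  1.31176102e-01,  1.48929528e+00, -4.15842939e-06,
        1.52297299e+00, -8.54118140e-02]), 'qvel': array([ 0.00050492,  0.0002288 , -0.00010054,  0.00196394, -0.00154053,
        0.00024324]), 'tau': array([-1.58286326e-03, -5.69399607e+01, -5.00541544e+01, -5.22487899e-04,
        1.51164655e-02,  7.28510508e-05]), 'eef_pos': array([227.72337558, 554.51296668, 230.22670644]), 'tcp_rot': array([[-9.24994878e-01,  3.79978636e-01, -8.43475384e-04],
       [ 3.79979541e-01,  9.24993422e-01, -1.64846335e-03],
       [ 1.53828328e-04, -1.84532354e-03, -9.99998286e-01]]), 'contact_force': array([0.11449229, 0.83343291, 0.85476176]), 'torque': array([-0.0145104 ,  0.01739649, -0.01094093]), 'grasp_force': 0.0, 'finger_gap': 85.34575585426006} 18.700000000000003
scene [[511.44471449   0.         319.16482745]
 [  0.         511.44471449 198.74790951]
 [  0.           0.           1.        ]] [[ 0.77948753  0.62634252  0.00970703]
 [ 0.5234528  -0.64277222 -0.55932195]
 [-0.34408771  0.44106566 -0.82889368]] [-470.67380644 -246.44235818 1429.27084319]
side [[384.69710865   0.         315.67386787]
 [  0.         384.69710865 200.01213253]
 [  0.           0.           1.        ]] [[ 0.98956787 -0.14194388  0.02464464]
 [-0.05129653 -0.50700348 -0.86041626]
 [ 0.13462574  0.8501761  -0.50899559]] [-597.94237351  149.76888343  904.56330539]
```

View pics/scene0.png

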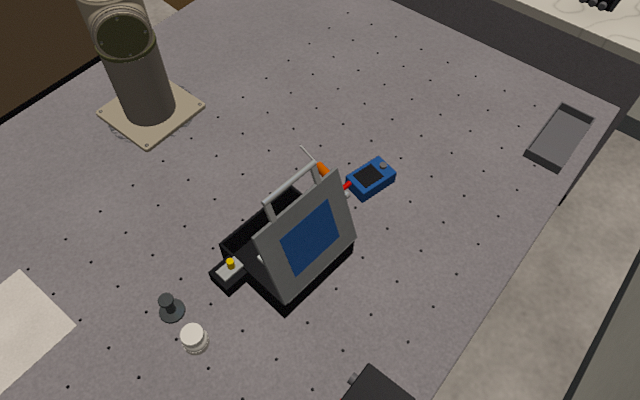

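View pics/side0.png

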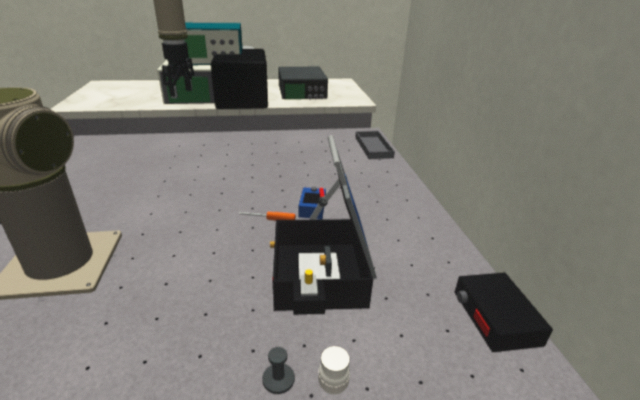

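```bash
cat > h.py <<'E'
import numpy as np,cv2
from workcell import ctrl
def ray(c,p):
    d=np.linalg.inv(c["intrinsics"])@[p[0],p[1],1]; R=c["R"]
    return -R.T@c["t"],R.T@d
def plane(c,p,z):
    o,d=ray(c,p); return o+d*(z-o[2])/d[2]
def tri(a,p,b,q):
    o,d=ray(a,p);u,e=ray(b,q)
    k=np.linalg.lstsq(np.c_[d,-e],u-o,rcond=None)[0]
    x,y=o+d*k[0],u+e*k[1]; return (x+y)/2,np.linalg.norm(x-y)
def proj(c,X):
    v=c["R"]@np.asarray(X,float)+c["t"];v=c["intrinsics"]@v;return v[:2]/v[2]
def blob(c,lo,hi,box=None):
    h=cv2.cvtColor(c["image"],cv2.COLOR_RGB2HSV);m=cv2.inRange(h,lo,hi)
    if box: 
        k=np.zeros_like(m);x0,y0,x1,y1=box;k[y0:y1,x0:x1]=1;m=m*k
    n,l,st,ce=cv2.connectedComponentsWithStats(m)
    return [(ce[i].round(1).tolist(),st[i].tolist()) for i in range(1,n) if st[i][4]>8]
E
python3 - <<'E'
from h import *
A=ctrl.capture("scene");B=ctrl.capture("side")
for c,b1,b2 in((A,(215,250,245,280),(335,175,355,200)),(B,(300,262,320,290),(310,180,332,205))):
    print("Y",blob(c,(22,150,120),(32,255,255),b1)); 
    print("R",blob(c,(0,170,90),(6,255,255),b2),blob(c,(172,170,90),(180,255,255),b2))
a=cv2.resize(A["image"][140:325,205:375],None,fx=3.2,fy=3.2,interpolation=cv2.INTER_CUBIC)
cv2.imwrite("pics/a1.png",a[:,:,::-1])
b=cv2.resize(B["image"][130:320,235:385],None,fx=3.1,fy=3.1,interpolation=cv2.INTER_CUBIC)
cv2.imwrite("pics/b1.png",b[:,:,::-1])
E
```

```text
Y [([229.2, 260.8], [226, 258, 8, 7, 44])]
R [([346.3, 184.9], [343, 181, 8, 9, 39])] []
Y [([308.2, 273.0], [305, 270, 7, 8, 42]), ([307.7, 281.1], [306, 279, 5, 5, 10])]
R [([321.2, 192.9], [320, 188, 4, 9, 19])] []
```

View pics/a1.png

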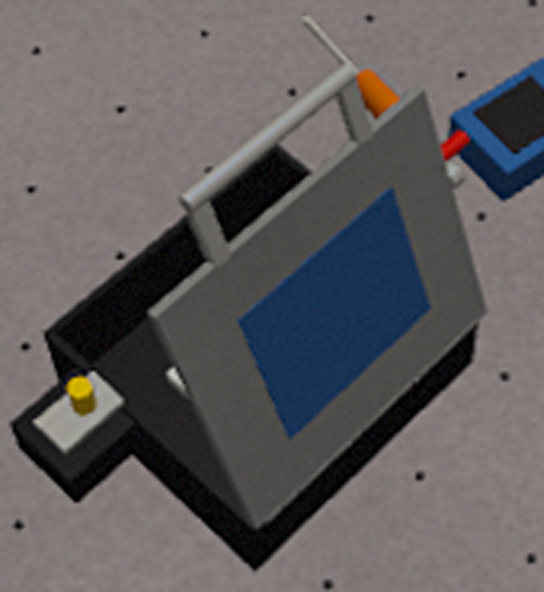

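View pics/b1.png

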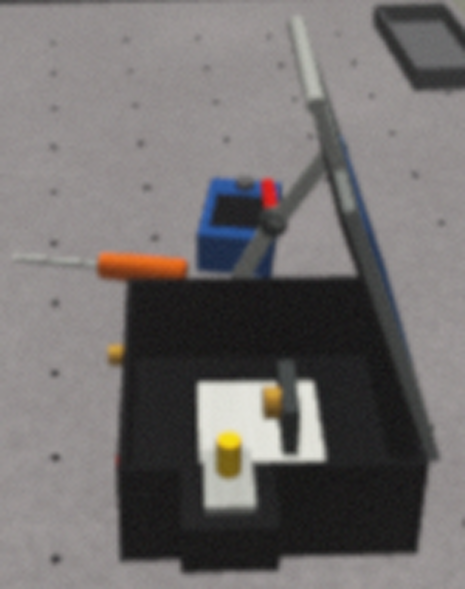

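Run:
```python
from h import *
A=ctrl.capture("scene");B=ctrl.capture("side")
a=lambda u,v:(205+u/3.2,140+v/3.2); b=lambda u,v:(235+u/3.1,130+v/3.1)
P=lambda n,x:print(n,np.round(x,1))
RR,RL=plane(A,a(256,568),0),plane(A,a(474,362),0);P("RR",RR);P("RL",RL)
FRt=plane(A,a(48,335),80);P("FRt A",FRt)
P("RR B",plane(B,b(416,550),0));P("FR B",plane(B,b(120,560),0))
P("FLt B",plane(B,b(128,280),80));P("FRt B",plane(B,b(118,462),80))
for n,p,q in(("knob",(229.2,260.8),(308.2,275)),("pin",(346.3,184.9),(321.2,192.9)),("hR",a(188,200),b(316,102)),("hL",a(355,70),b(296,18))):
    x,e=tri(A,p,B,q);P(n,x);print(e)
# fit x,y,yaw
from scipy.optimize import least_squares
L=[((100,-110,0),A,a(256,568)),((100,110,0),A,a(474,362)),((-100,-110,80),A,a(48,335)),((100,-110,0),B,b(416,550)),((-100,-110,0),B,b(120,560)),((-100,110,80),B,b(128,280)),((-100,-110,80),B,b(118,462))]
th=1.22;hx=100-245*np.cos(th)-4*np.sin(th)*-1;hz=80+245*np.sin(th)+4*np.cos(th)
for s,p,q in((-64,a(188,200),b(316,102)),(64,a(355,70),b(296,18))): L+=[((hx,s,hz),A,p),((hx,s,hz),B,q)]
W=lambda v,X:np.array([v[0]+np.cos(v[2])*X[0]-np.sin(v[2])*X[1],v[1]+np.sin(v[2])*X[0]+np.cos(v[2])*X[1],X[2]])
f=lambda v:np.concatenate([proj(c,W(v,X))-p for X,c,p in L])
r=least_squares(f,[600,0,0],loss="soft_l1");v=r.x;print(v,np.round(f(v),1))
def inv(X):
    d=X-np.array([v[0],v[1],0]);c,s=np.cos(v[2]),np.sin(v[2]);return [c*d[0]+s*d[1],-s*d[0]+c*d[1],d[2]]
P("knob box",inv(tri(A,(229.2,260.8),B,(308.2,275))[0]));P("pin box",inv(tri(A,(346.3,184.9),B,(321.2,192.9))[0]))
P("handle",W(v,(hx,0,hz)));P("hinge",W(v,(100,0,80)))
# bystanders
h=lambda c,lo,hi,bx:print(blob(c,lo,hi,bx))
P("meter pts (scene top corners)",[plane(A,p,42) for p in((346,184),(380,156),(396,175),(363,198))])
P("driver B",[plane(B,b(*p),12) for p in((100,265),(188,268),(15,260))])
```

```text
RR [ 686.7 -220.     0. ]
RL [707.4  -3.3   0. ]
FRt A [ 493.5 -205.2   80. ]
RR B [ 686.5 -220.1    0. ]
FR B [ 487.1 -205.2    0. ]
FLt B [506.4  10.4  80. ]
FRt B [ 488.6 -198.2   80. ]
knob [ 553.1 -231.   114. ]
2.564570367901372
pin [624.8  69.7 117.8]
2.128068364099726
hR [ 611.1 -167.3  312.7]
0.899497740335535
hL [623.3 -39.7 312.9]
4.3105894650528915
[ 5.97456471e+02 -1.01798691e+02 -8.91145769e-02] [ 0.1  0.2  0.4 -0.8 -0.9 -2.3  0.4  0.   0.4 -1.   0.4 -1.4 -0.2  1.5
  0.1  0.2  0.2  0.8 -0.7 -0.8  0.4  1.4]
knob box [ -32.7 -132.6  114. ]
pin box [ 12.  173.2 117.8]
handle [ 616.9 -103.5  311.5]
hinge [ 697.1 -110.7   80. ]
meter pts (scene top corners) [[592.1 118.   42. ]
 [606.2 241.8  42. ]
 [671.2 217.6  42. ]
 [648.4 110.9  42. ]]
driver B [[486.3 139.9  12. ]
 [565.2 126.6  12. ]
 [409.9 156.4  12. ]]
```

The scene view shows the box with its lid up, the red pin at (346,185) and the yellow knob at (229,261). The side view shows the same pin at (321,193) and knob at (308,275). The box fits at (597,-102) with yaw -0.089, and pin, knob and handle agree with the given sizes. Next I move to the robot side of the pin.

```bash
python3 -m crank '[[[2,-3,0,0,0,-0.08],[5,-7,0,0,0,-0.2],[9,-12,0,0,0,-0.35],[13,-17.5,0,0,0,-0.5],[17,-23,0,0,0,-0.65],[21,-29,0,0,0,-0.8],[25,-34.5,0,0,0,-0.95],[29,-40,0,0,0,-1.08],[33,-45.5,0,0,0,-1.2],[35,-48.3,0,0,0,-1.27]]]' 1 20 && python3 -m crank '[[[0,0,-2],[0,0,-5],[0,0,-9],[0,0,-11.5],[0,0,-12.8],[0,0,-12.8]]]' || python3 -m crank '[[[0,0,-2,0,0,0],[0,0,-5,0,0,0],[0,0,-9,0,0,0],[0,0,-11.5,0,0,0],[0,0,-12.8,0,0,0],[0,0,-12.8,0,0,0]]]'
python3 - <<'E'
from h import *
c=ctrl.capture("side");cv2.imwrite("pics/s2.png",cv2.resize(c["image"][100:320,210:410],None,fx=2.7,fy=2.7)[:,:,::-1])
E
```

```text
time_s: 1.55
eef_pos: [572.8, 78.7, 231.5]
tcp_rot: [[0.092, 0.996, 0.001], [0.996, -0.092, 0.0], [0.0, 0.001, -1.0]]
contact_force: [0.2, 0.7, 0.2]
finger_gap: 0.1
grasp_force: 0.0
time_s: 2.3
eef_pos: [570.9, 81.0, 102.4]
tcp_rot: [[0.088, 0.996, -0.002], [0.996, -0.088, 0.0], [-0.0, -0.002, -1.0]]
contact_force: [-0.5, 0.4, -0.7]
finger_gap: 0.1
grasp_force: 0.0invalid input
```

View pics/s2.png

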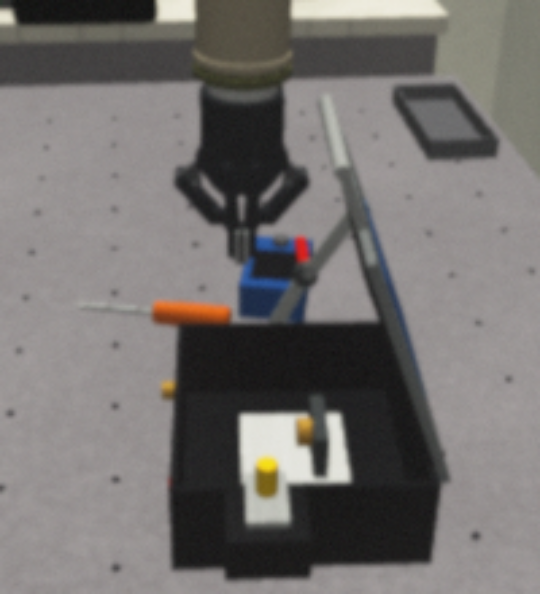

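The shut fingers are in front of the red pin, at about (240,245) in the crop, with the pin at (302,250). I'll push along box +x.

```bash
python3 -m crank '[[[0.5,-0.9,0,0,0,0],[1.5,-1.1,0,0,0,0],[2.4,-1.2,0,0,0,0],[3,-1.25,0,0,0,0],[3.5,-1.3,0,0,0,0],[4,-1.35,0,0,0,0],[4.5,-1.4,0,0,0,0],[5,-1.45,0,0,0,0],[5.5,-1.5,0,0,0,0],[6,-1.5,0,0,0,0]]]'
python3 - <<'E'
from h import *
A=ctrl.capture("scene");B=ctrl.capture("side")
print(blob(A,(0,170,90),(6,255,255),(330,160,370,220)),blob(B,(0,150,70),(6,255,255),(300,170,350,230)))
c=B;cv2.imwrite("pics/s3.png",cv2.resize(c["image"][100:320,210:410],None,fx=2.7,fy=2.7)[:,:,::-1])
E
```

```text
time_s: 3.6
eef_pos: [631.4, 65.6, 102.8]
tcp_rot: [[0.089, 0.996, -0.002], [0.996, -0.089, -0.0], [-0.0, -0.002, -1.0]]
contact_force: [-5.0, 0.5, -1.8]
finger_gap: -0.1
grasp_force: 2.3
[([350.9, 196.8], [345, 191, 13, 14, 74])] [([329.6, 196.6], [328, 193, 4, 9, 24])]
```

View pics/s3.png

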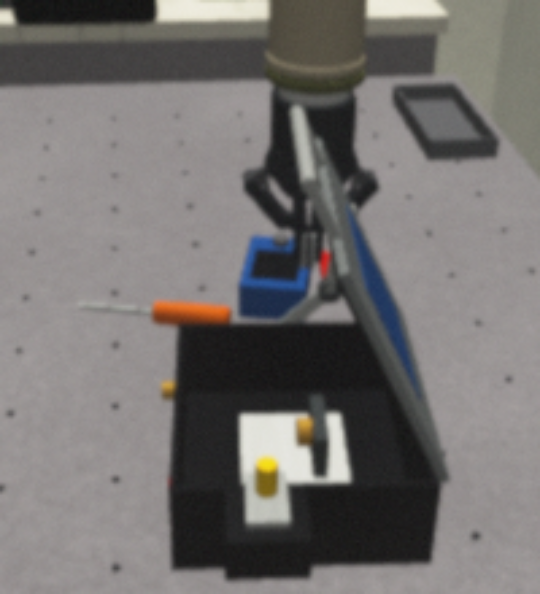

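```bash
cat >> h.py <<'E'
V=(597.456,-101.8,-0.0891)
def W(X):
    c,s=np.cos(V[2]),np.sin(V[2]);return np.array([V[0]+c*X[0]-s*X[1],V[1]+s*X[0]+c*X[1],X[2]])
def inv(X):
    c,s=np.cos(V[2]),np.sin(V[2]);d=X-np.array([V[0],V[1],0]);return np.array([c*d[0]+s*d[1],-s*d[0]+c*d[1],d[2]])
def bar(t,y=0): return W((100-245*np.cos(t)+4*np.sin(t),y,80+245*np.sin(t)+4*np.cos(t)))
E
python3 - <<'E'
from h import *
A=ctrl.capture("scene");B=ctrl.capture("side")
x,e=tri(A,(350.9,196.8),B,(329.6,196.6));print("pin box",inv(x),e)
for t in np.arange(.9,1.25,.04):print(round(t,2),proj(B,bar(t,64)).round(1),proj(B,bar(t,-64)).round(1),proj(A,bar(t,64)).round(1),proj(A,bar(t,-64)).round(1))
print(ctrl.sense()["contact_force"])
a=cv2.resize(A["image"][120:260,215:385],None,fx=3.2,fy=3.2,interpolation=cv2.INTER_CUBIC)
cv2.imwrite("pics/a4.png",a[:,:,::-1])
E
```

```text
pin box [ 35.28112486 162.18616054 110.86798274] 3.75526415906267
0.9 [297.6 153.7] [298.6 182.2] [289.8 153.5] [240.1 192.1]
0.94 [301.4 151.1] [302.9 179.4] [292.6 153.8] [242.6 192.8]
0.98 [305.3 148.7] [307.4 176.6] [295.5 154.3] [245.2 193.7]
1.02 [309.3 146.4] [312.1 174.1] [298.5 155. ] [248.  194.7]
1.06 [313.4 144.3] [316.9 171.7] [301.6 155.8] [250.9 195.9]
1.1 [317.7 142.3] [321.8 169.4] [304.8 156.9] [253.9 197.3]
1.14 [322.  140.4] [326.8 167.3] [308.2 158.1] [257.1 198.9]
1.18 [326.4 138.7] [332.  165.4] [311.6 159.5] [260.4 200.7]
1.22 [330.9 137.2] [337.2 163.7] [315.2 161.1] [263.8 202.7]
[-1.00353055  0.7995866  -0.01752234]
```

View pics/a4.png

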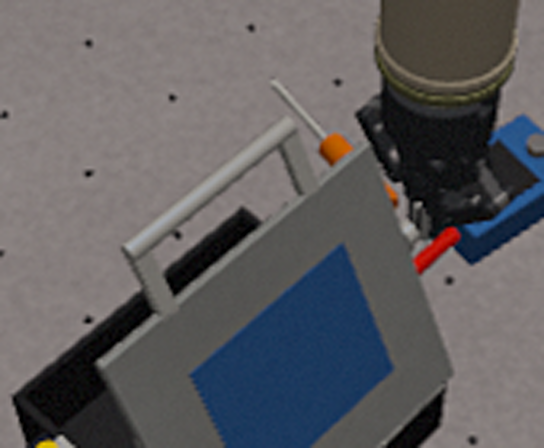

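The scene crop puts the handle ends at (290,125) and (130,250), so the lid is at about 1.12 rad. That makes the knuckle about 2.34, which is broken, and the lid is holding on friction. I'll back off and go over the handle.

```bash
python3 -m crank '[[[-1,0.1,0,0,0,0],[-3,0.2,0,0,0,0],[-4,0.3,1,0,0,0],[-4,0.3,5,0,0,0],[-4,0.3,10,0,0,0],[-4,0.3,15,0,0,0],[-4,0.3,20,0,0,0],[-4,0.3,23,0,0,0],[-4,0.3,24.5,0,0,0],[-4,0.3,24.5,0,0,0]]]' && python3 -m crank '[[[0,-3,0,0,0,0],[0.1,-7,0,0,0,0],[0.2,-11.5,0,0,0,0],[0.3,-15,0,0,0,0],[0.3,-16.8,0,0,0,0],[0.3,-17,0,0,0,0],[0.3,-17,0,0,0,0]]]' 0
python3 - <<'E'
from h import *
A=ctrl.capture("scene");B=ctrl.capture("side")
b=np.vstack([cv2.resize(A["image"][120:230,215:385],None,fx=2.6,fy=2.6),cv2.resize(B["image"][110:220,235:405],None,fx=2.6,fy=2.6)])
cv2.imwrite("pics/a5.png",b[:,:,::-1]);print(b.shape)
E
```

```text
time_s: 5.05
eef_pos: [592.2, 68.6, 349.5]
tcp_rot: [[0.089, 0.996, 0.002], [0.996, -0.089, 0.0], [0.0, 0.002, -1.0]]
contact_force: [0.1, -0.7, -1.2]
finger_gap: 0.4
grasp_force: 0.0
time_s: 5.92
eef_pos: [594.8, -100.4, 347.8]
tcp_rot: [[0.088, 0.996, -0.001], [0.996, -0.088, 0.001], [0.001, -0.001, -1.0]]
contact_force: [0.1, 0.6, 1.1]
finger_gap: 42.7
grasp_force: 0.0
(572, 442, 3)
```

View pics/a5.png

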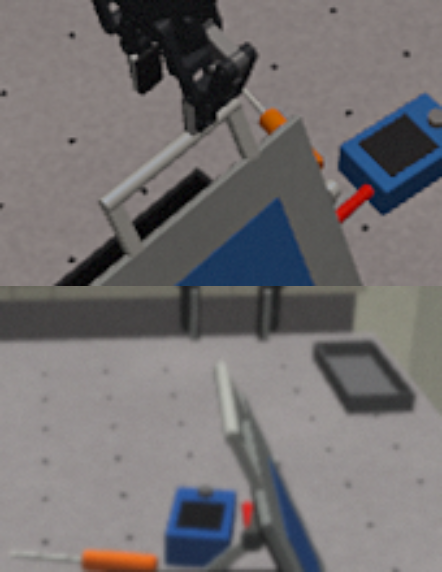

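The bar's right end is at (105,204) and its left end at (220,363), so the lid is still at 1.12 rad and the gripper straddles it. I'll descend and close.

```bash
python3 -m crank '[[[0,0,-1.5,0,0,0],[0,0,-3.5,0,0,0],[0,0,-5.5,0,0,0],[0,0,-6.2,0,0,0],[0,0,-6.2,0,0,0]]]' && python3 -m crank '[[[0,0,0,0,0,0],[0,0,0,0,0,0],[0,0,0,0,0,0],[0,0,0,0,0,0],[0,0,0,0,0,0],[0,0,0,0,0,0]]]' 1 25
python3 - <<'E'
from h import *
s=ctrl.sense();p=s["eef_pos"];R=s["tcp_rot"];g=p-18.7*R[:,2]
print(g,inv(g),s["contact_force"],s["finger_gap"],s["grasp_force"])
b=inv(g);t0=np.arctan2(b[2]-80,100-b[0])-np.arctan2(4,245);print("t0",t0,np.hypot(b[2]-80,100-b[0]))
for t in np.arange(1.12,-.01,-.04):print(round(t,2),((bar(t)-bar(1.12))/10).round(2))
E
```

```text
time_s: 6.65
eef_pos: [594.3, -101.4, 285.2]
tcp_rot: [[0.089, 0.996, -0.002], [0.996, -0.089, 0.0], [0.0, -0.002, -1.0]]
contact_force: [-0.3, 0.1, -0.5]
finger_gap: 42.8
grasp_force: 0.0
time_s: 7.4
eef_pos: [595.1, -101.6, 287.4]
tcp_rot: [[0.089, 0.996, 0.002], [0.996, -0.089, -0.001], [-0.0, 0.002, -1.0]]
contact_force: [-1.4, -1.0, 6.3]
finger_gap: 10.6
grasp_force: 24.7
[ 595.10867234 -101.57316996  306.13809522] [-2.35820016e+00  1.70599826e-02  3.06138095e+02] [-1.43564668 -0.97971315  6.31926026] 10.56405875281971 24.67212438583374
t0 1.1294275411811807 248.2249770848699
1.12 [0. 0. 0.]
1.08 [-0.88  0.08 -0.43]
1.04 [-1.74  0.16 -0.9 ]
1.0 [-2.58  0.23 -1.39]
0.96 [-3.4   0.3  -1.93]
0.92 [-4.19  0.37 -2.49]
0.88 [-4.97  0.44 -3.09]
0.84 [-5.72  0.51 -3.72]
0.8 [-6.44  0.58 -4.37]
0.76 [-7.14  0.64 -5.06]
0.72 [-7.81  0.7  -5.77]
0.68 [-8.45  0.75 -6.51]
0.64 [-9.06  0.81 -7.27]
0.6 [-9.64  0.86 -8.06]
0.56 [-10.19   0.91  -8.87]
0.52 [-10.71   0.96  -9.71]
0.48 [-11.19   1.   -10.56]
0.44 [-11.64   1.04 -11.43]
0.4 [-12.05   1.08 -12.32]
0.36 [-12.42   1.11 -13.22]
0.32 [-12.77   1.14 -14.14]
0.28 [-13.07   1.17 -15.07]
0.24 [-13.34   1.19 -16.01]
0.2 [-13.56   1.21 -16.97]
0.16 [-13.75   1.23 -17.93]
0.12 [-13.91   1.24 -18.9 ]
0.08 [-14.02   1.25 -19.87]
0.04 [-14.09   1.26 -20.85]
-0.0 [-14.13   1.26 -21.83]
```

```bash
python3 -m crank '[[[-0.4,0.04,-0.2,0,0,0],[-0.9,0.08,-0.43,0,0,0],[-1.74,0.16,-0.9,0,0,0],[-2.58,0.23,-1.39,0,0,0],[-3.4,0.3,-1.93,0,0,0],[-4.19,0.37,-2.49,0,0,0],[-4.97,0.44,-3.09,0,0,0],[-5.72,0.51,-3.72,0,0,0],[-6.44,0.58,-4.37,0,0,0],[-6.8,0.61,-4.71,0,0,0]]]'
python3 - <<'E'
from h import *
s=ctrl.sense();p=s["eef_pos"];R=s["tcp_rot"];g=p-18.7*R[:,2];b=inv(g)
print("t",np.arctan2(b[2]-80,100-b[0])-np.arctan2(4,245),np.hypot(b[2]-80,100-b[0]),s["finger_gap"])
B=ctrl.capture("side")
t=np.arctan2(b[2]-80,100-b[0])-np.arctan2(4,245)
print(proj(B,bar(t,-64)),proj(B,bar(t,64)))
for t in np.arange(.78,-.01,-.04):print(round(t,2),((bar(t)-bar(.78))/10).round(2))
E
```

```text
time_s: 8.65
eef_pos: [526.0, -95.6, 238.2]
tcp_rot: [[0.089, 0.996, -0.001], [0.996, -0.089, -0.0], [-0.001, -0.001, -1.0]]
contact_force: [-2.0, -4.8, 2.4]
finger_gap: 10.9
grasp_force: 25.7
t 0.7839875482409682 246.55926946795336 10.943232412984598
[286.87322106 191.14202404] [287.53251457 161.69849933]
0.78 [0. 0. 0.]
0.74 [-0.68  0.06 -0.7 ]
0.7 [-1.34  0.12 -1.43]
0.66 [-1.97  0.18 -2.18]
0.62 [-2.56  0.23 -2.95]
0.58 [-3.13  0.28 -3.75]
0.54 [-3.66  0.33 -4.58]
0.5 [-4.16  0.37 -5.42]
0.46 [-4.62  0.41 -6.28]
0.42 [-5.05  0.45 -7.16]
0.38 [-5.45  0.49 -8.06]
0.34 [-5.8   0.52 -8.97]
0.3 [-6.13  0.55 -9.89]
0.26 [ -6.41   0.57 -10.83]
0.22 [ -6.66   0.59 -11.78]
0.18 [ -6.87   0.61 -12.73]
0.14 [ -7.04   0.63 -13.7 ]
0.1 [ -7.17   0.64 -14.67]
0.06 [ -7.27   0.65 -15.65]
0.02 [ -7.32   0.65 -16.62]
```

```bash
python3 -m crank '[[[-0.34,0.03,-0.35,0,0,0],[-0.9,0.08,-0.95,0,0,0],[-1.34,0.12,-1.43,0,0,0],[-1.97,0.18,-2.18,0,0,0],[-2.56,0.23,-2.95,0,0,0],[-3.13,0.28,-3.75,0,0,0],[-3.66,0.33,-4.58,0,0,0],[-4.16,0.37,-5.42,0,0,0],[-4.62,0.41,-6.28,0,0,0],[-4.84,0.43,-6.72,0,0,0]]]'
python3 - <<'E'
from h import *
s=ctrl.sense();p=s["eef_pos"];R=s["tcp_rot"];g=p-18.7*R[:,2];b=inv(g)
print("t",np.arctan2(b[2]-80,100-b[0])-np.arctan2(4,245),np.hypot(b[2]-80,100-b[0]),s["finger_gap"])
for t in np.arange(.44,-.01,-.04):print(round(t,2),((bar(t)-bar(.44))/10).round(2))
B=ctrl.capture("side");cv2.imwrite("pics/b6.png",cv2.resize(B["image"][100:320,200:400],None,fx=2.5,fy=2.5)[:,:,::-1])
E
```

```text
time_s: 9.95
eef_pos: [477.8, -91.2, 170.8]
tcp_rot: [[0.089, 0.996, -0.001], [0.996, -0.089, -0.0], [-0.0, -0.001, -1.0]]
contact_force: [-0.8, -4.1, 1.0]
finger_gap: 10.8
grasp_force: 26.2
t 0.44546086871837315 245.8698080532259 10.843122878520463
0.44 [0. 0. 0.]
0.4 [-0.41  0.04 -0.89]
0.36 [-0.79  0.07 -1.79]
0.32 [-1.13  0.1  -2.71]
0.28 [-1.43  0.13 -3.64]
0.24 [-1.7   0.15 -4.59]
0.2 [-1.93  0.17 -5.54]
0.16 [-2.12  0.19 -6.5 ]
0.12 [-2.27  0.2  -7.47]
0.08 [-2.38  0.21 -8.44]
0.04 [-2.46  0.22 -9.42]
0.0 [ -2.49   0.22 -10.4 ]
```

View pics/b6.png

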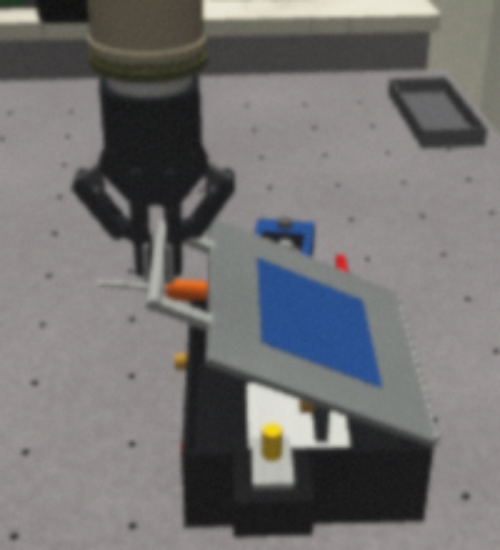

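The lid is half down, with the gripper holding the bar at about (157,270) and the driver clear. I'll keep lowering.

```bash
python3 -m crank '[[[-0.2,0.02,-0.45,0,0,0],[-0.6,0.05,-1.35,0,0,0],[-0.96,0.08,-2.25,0,0,0],[-1.28,0.11,-3.18,0,0,0],[-1.57,0.14,-4.12,0,0,0],[-1.82,0.16,-5.06,0,0,0],[-2.03,0.18,-6.02,0,0,0],[-2.2,0.2,-6.99,0,0,0],[-2.33,0.21,-7.95,0,0,0],[-2.38,0.21,-8.44,0,0,0]]]' && python3 -m crank '[[[-0.04,0,-0.4,0,0,0],[-0.08,0.01,-0.9,0,0,0],[-0.1,0.01,-1.3,0,0,0],[-0.11,0.01,-1.7,0,0,0],[-0.11,0.01,-2.0,0,0,0],[-0.11,0.01,-2.2,0,0,0],[-0.11,0.01,-2.2,0,0,0]]]'
python3 - <<'E'
from h import *
s=ctrl.sense();p=s["eef_pos"];R=s["tcp_rot"];g=p-18.7*R[:,2];b=inv(g)
print("t",np.arctan2(b[2]-80,100-b[0])-np.arctan2(4,245),b,s["finger_gap"],s["contact_force"])
E
```

```text
time_s: 11.25
eef_pos: [453.6, -89.1, 86.3]
tcp_rot: [[0.089, 0.996, -0.002], [0.996, -0.089, -0.0], [-0.0, -0.002, -1.0]]
contact_force: [-1.4, -6.6, 0.2]
finger_gap: 11.0
grasp_force: 27.3
time_s: 12.12
eef_pos: [452.2, -89.0, 64.2]
tcp_rot: [[0.089, 0.996, -0.002], [0.996, -0.089, -0.0], [-0.0, -0.002, -1.0]]
contact_force: [-3.4, -6.3, -2.7]
finger_gap: 11.3
grasp_force: 27.3
t -0.004468026648362862 [-1.45817174e+02 -1.32810919e-01  8.29148040e+01] 11.342713006383855 [-3.38033938 -6.26570557 -2.67750708]
```

```bash
python3 -m crank '[[[0,0,-0.2,0,0,0],[0,0,-0.4,0,0,0],[0,0,-0.5,0,0,0],[0,0,-0.5,0,0,0]]]'
python3 - <<'E'
from h import *
B=ctrl.capture("side");A=ctrl.capture("scene")
b=np.vstack([cv2.resize(B["image"][190:320,200:400],None,fx=2.2,fy=2.2),cv2.resize(A["image"][180:320,180:380],None,fx=2.2,fy=2.2)]);print(b.shape)
cv2.imwrite("pics/b7.png",b[:,:,::-1])
for z in (80,88,92):print(z,[proj(B,W((-100,y,z))).round(1) for y in(-110,110)],proj(A,W((-100,-110,z))).round(1))
E
```

```text
time_s: 12.62
eef_pos: [452.2, -89.0, 62.2]
tcp_rot: [[0.089, 0.996, -0.003], [0.996, -0.089, -0.0], [-0.001, -0.003, -1.0]]
contact_force: [-20.6, -1.4, 31.2]
finger_gap: 11.0
grasp_force: 30.6
(594, 440, 3)
80 [array([272.9, 280.5]), array([276.7, 218.9])] [219.1 242.4]
88 [array([272.7, 277.5]), array([276.6, 216.2])] [218.6 240.6]
92 [array([272.7, 275.9]), array([276.5, 214.8])] [218.3 239.7]
```

View pics/b7.png

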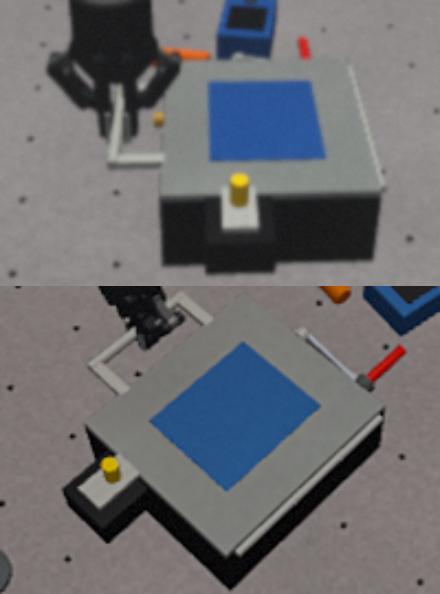

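The lid is flush and shut, and pressing down gave 31 N. Next I release, rise, and go to the right of the knob.

```bash
python3 -m crank '[[[0,0,0.3,0,0,0],[0,0,0.3,0,0,0]]]' && python3 -m crank '[[[0,0,0,0,0,0],[0,0,0,0,0,0],[0,0,0,0,0,0],[0,0,0,0,0,0],[0,0,1.5,0,0,0],[0,0,4,0,0,0],[0,0,7,0,0,0],[0,0,9.5,0,0,0],[0,0,10.5,0,0,0],[0,0,10.5,0,0,0]]]' 0 && python3 -m crank '[[[1,-2,0,0,0,0],[3,-5.5,0,0,0,0],[5,-9.5,0,0,0,0],[7.2,-13.5,0,0,0,0],[9,-17,0,0,0,0],[9.9,-18.7,0,0,0,0],[9.9,-18.7,0,0,0,0]]]' 1
python3 - <<'E'
from h import *
A=ctrl.capture("scene");B=ctrl.capture("side")
ya=blob(A,(22,150,120),(32,255,255),(215,240,260,285));yb=blob(B,(22,150,120),(32,255,255),(295,255,325,295));print(ya,yb)
x,e=tri(A,ya[0][0],B,yb[0][0]);print(x,inv(x),e)
print(inv(ctrl.sense()["eef_pos"]))
E
```

```text
time_s: 12.98
eef_pos: [452.1, -89.0, 62.6]
tcp_rot: [[0.089, 0.996, -0.002], [0.996, -0.089, -0.0], [-0.001, -0.002, -1.0]]
contact_force: [-4.4, -6.7, -0.8]
finger_gap: 11.1
grasp_force: 27.7
time_s: 14.22
eef_pos: [454.1, -89.0, 169.5]
tcp_rot: [[0.089, 0.996, 0.002], [0.996, -0.089, -0.0], [-0.0, 0.002, -1.0]]
contact_force: [0.2, 0.7, -0.5]
finger_gap: 42.5
grasp_force: 0.0
time_s: 15.1
eef_pos: [551.8, -276.4, 166.5]
tcp_rot: [[0.09, 0.996, -0.003], [0.996, -0.09, 0.001], [0.001, -0.003, -1.0]]
contact_force: [0.4, 0.4, -1.1]
finger_gap: -0.2
grasp_force: 0.0
[([229.8, 261.1], [226, 258, 8, 7, 36])] [([308.2, 274.9], [305, 270, 8, 13, 56])]
[ 553.56699358 -230.09158622  113.00888203] [ -32.29924653 -131.68802016  113.00888203] 1.5840350047693124
[ -30.16326082 -176.57834539  167.15017607]
```

```bash
python3 -m crank '[[[0,0,-1.5,0,0,0],[0,0,-3.5,0,0,0],[0,0,-5.5,0,0,0],[0,0,-6.4,0,0,0],[0,0,-6.4,0,0,0]]]' && python3 -m crank '[[[0.05,0.7,0,0,0,0],[0.14,1.5,0,0,0,0],[0.2,2.2,0,0,0,0],[0.25,2.8,0,0,0,0],[0.3,3.3,0,0,0,0],[0.34,3.8,0,0,0,0],[0.38,4.2,0,0,0,0],[0.4,4.4,0,0,0,0],[0.4,4.4,0,0,0,0]]]' && python3 -m crank '[[[0.01,0.15,0,0,0,0],[0.03,0.3,0,0,0,0],[0.03,0.3,0,0,0,0]]]'
```

```text
time_s: 15.82
eef_pos: [551.8, -275.3, 103.1]
tcp_rot: [[0.089, 0.996, -0.002], [0.996, -0.089, 0.001], [0.001, -0.002, -1.0]]
contact_force: [1.3, -0.1, 0.5]
finger_gap: -0.1
grasp_force: 0.0
time_s: 16.95
eef_pos: [556.4, -231.5, 104.4]
tcp_rot: [[0.089, 0.996, -0.0], [0.996, -0.089, 0.0], [0.0, -0.0, -1.0]]
contact_force: [-0.2, -0.4, -0.2]
finger_gap: -0.3
grasp_force: 0.1
time_s: 17.32
eef_pos: [556.4, -231.2, 104.5]
tcp_rot: [[0.09, 0.996, -0.0], [0.996, -0.09, -0.003], [-0.003, 0.0, -1.0]]
contact_force: [-0.7, -11.3, -2.0]
finger_gap: 0.2
grasp_force: 5.4
```

```bash
python3 -m crank '[[[0.01,0.1,0,0,0,0],[0.02,0.2,0,0,0,0],[0.02,0.2,0,0,0,0]]]' && python3 -m crank '[[[0,-0.8,0,0,0,0],[-0.1,-2,0,0,0,0],[-0.2,-3.5,0,0,0,0],[-0.2,-3.5,3,0,0,0],[-0.2,-3.5,8,0,0,0],[-0.2,-3.5,11,0,0,0],[-0.2,-3.5,11,0,0,0]]]'
python3 - <<'E'
from h import *
A=ctrl.capture("scene");B=ctrl.capture("side")
ya=blob(A,(22,150,120),(32,255,255),(215,230,270,285));yb=blob(B,(22,150,120),(32,255,255),(295,245,325,295));print(ya,yb)
x,e=tri(A,ya[0][0],B,yb[0][0]);print(x,inv(x),e)
b=np.vstack([cv2.resize(B["image"][190:320,200:400],None,fx=2.2,fy=2.2),cv2.resize(A["image"][180:320,180:380],None,fx=2.2,fy=2.2)])
cv2.imwrite("pics/b8.png",b[:,:,::-1])
E
```

```text
time_s: 17.7
eef_pos: [556.4, -230.9, 104.6]
tcp_rot: [[0.091, 0.996, -0.0], [0.996, -0.091, -0.006], [-0.006, 0.0, -1.0]]
contact_force: [-1.1, -19.0, -4.3]
finger_gap: -0.0
grasp_force: 9.1
time_s: 18.58
eef_pos: [556.7, -263.4, 218.6]
tcp_rot: [[0.089, 0.996, 0.006], [0.996, -0.089, -0.003], [-0.003, 0.006, -1.0]]
contact_force: [0.2, 0.2, -0.5]
finger_gap: 0.0
grasp_force: 0.0
[([237.0, 254.3], [234, 251, 7, 7, 40])] [([307.9, 267.5], [305, 262, 7, 14, 63])]
[ 555.15282493 -210.27471798  114.45163053] [ -32.48305347 -111.80865038  114.45163053] 2.407264838764063
```

View pics/b8.png

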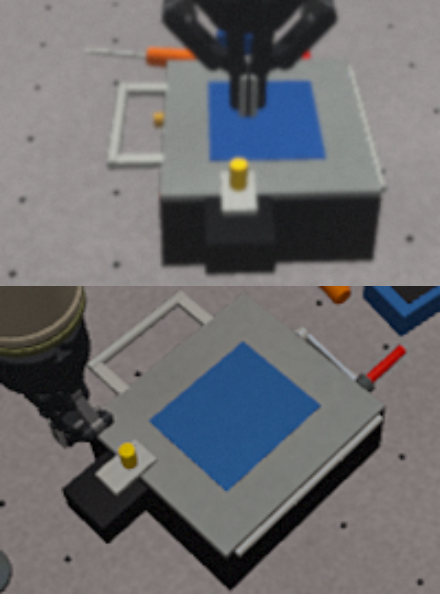

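The plate now lies over the lid edge, with the knob at (238,173) in the side view. It travelled about 20 mm to a hard stop, taking 19 N with no further motion, and the lid is shut. I'm handing in.

```bash
python3 -c "
from workcell import ctrl
print(ctrl.hand_in())"
```

```text
the job is handed in; nothing more can be done
None
```

I broke the stay, lowered the lid under control until it was fully shut, and slid the catch in over it to its stop; the job was handed in after 18.6 s, with nothing around the box touched.

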